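# Switch on the lasers in order

### The job

Bring up the microscope's lasers: with the closed fingertips, lightly tap down the raised, white-banded end of the paddle switch on the blue box, then on the green box, then on the red box, so that each rocks fully over to on and stays on. Leave the yellow box switched off. Nothing is to be grasped, lifted or pushed out of its place, neither the boxes nor the other things on the bench.

Things in the scene. Friction and masses are not known exactly. Their poses are not given: they have to be found in the camera images.
- blue_box: blue laser driver box: white, loose, on rubber feet, 104 long (its x) x 84 wide (its y) x 46 mm high, 0.5 to 0.95 kg, with a blue paddle switch in the middle of its top. Origin: centre of its underside; z up. Its +x axis points towards the raised, white-banded end of its paddle.
- blue_switch (a joint): blue paddle: slab 72 x 36 x 10 mm along the box's x, rocking about the box's y at the middle of its underside, 66 mm above the table. Value = angle (rad): 0 off (+x end, with a white band across it, raised 0.25 rad), 0.5 fully on (that end down 0.25 rad, at a stop). 1 to 3 N at the band moves it; it stays at whatever angle it is left. Pressing the other end turns it off.
- blue_tap (a point): spot to tap: top face of the blue paddle at its white band (14 mm wide), 28 mm from the pivot. Moves with the paddle: about 83 mm above the table when off, 69 mm on. A blunt 30 mm fingertip over it goes down some 10 mm to the stop; pushed on, paddle and pivot sink on a spring (from 3 N, 1.5 N per mm, 8 mm at most, then hard) and rise again. Box top at 46 mm, nothing above.
- green_box: green laser driver box: white, loose, on rubber feet, 104 long (its x) x 84 wide (its y) x 46 mm high, 0.5 to 0.95 kg, with a green paddle switch in the middle of its top. Origin: centre of its underside; z up. Its +x axis points towards the raised, white-banded end of its paddle.
- green_switch (a joint): green paddle: slab 72 x 36 x 10 mm along the box's x, rocking about the box's y at the middle of its underside, 66 mm above the table. Value = angle (rad): 0 off (+x end, with a white band across it, raised 0.25 rad), 0.5 fully on (that end down 0.25 rad, at a stop). 1 to 3 N at the band moves it; it stays at whatever angle it is left. Pressing the other end turns it off.
- green_tap (a point): spot to tap: top face of the green paddle at its white band (14 mm wide), 28 mm from the pivot. Moves with the paddle: about 83 mm above the table when off, 69 mm on. A blunt 30 mm fingertip over it goes down some 10 mm to the stop; pushed on, paddle and pivot sink on a spring (from 3 N, 1.5 N per mm, 8 mm at most, then hard) and rise again. Box top at 46 mm, nothing above.
- red_box: red laser driver box: white, loose, on rubber feet, 104 long (its x) x 84 wide (its y) x 46 mm high, 0.5 to 0.95 kg, with a red paddle switch in the middle of its top. Origin: centre of its underside; z up. Its +x axis points towards the raised, white-banded end of its paddle.
- red_switch (a joint): red paddle: slab 72 x 36 x 10 mm along the box's x, rocking about the box's y at the middle of its underside, 66 mm above the table. Value = angle (rad): 0 off (+x end, with a white band across it, raised 0.25 rad), 0.5 fully on (that end down 0.25 rad, at a stop). 1 to 3 N at the band moves it; it stays at whatever angle it is left. Pressing the other end turns it off.
- red_tap (a point): spot to tap: top face of the red paddle at its white band (14 mm wide), 28 mm from the pivot. Moves with the paddle: about 83 mm above the table when off, 69 mm on. A blunt 30 mm fingertip over it goes down some 10 mm to the stop; pushed on, paddle and pivot sink on a spring (from 3 N, 1.5 N per mm, 8 mm at most, then hard) and rise again. Box top at 46 mm, nothing above.
- yellow_box: yellow laser driver box: white, loose, on rubber feet, 104 long (its x) x 84 wide (its y) x 46 mm high, 0.5 to 0.95 kg, with a yellow paddle switch in the middle of its top. Origin: centre of its underside; z up. Its +x axis points towards the raised, white-banded end of its paddle.
- yellow_switch (a joint): yellow paddle: slab 72 x 36 x 10 mm along the box's x, rocking about the box's y at the middle of its underside, 66 mm above the table. Value = angle (rad): 0 off (+x end, with a white band across it, raised 0.25 rad), 0.5 fully on (that end down 0.25 rad, at a stop). 1 to 3 N at the band moves it; it stays at whatever angle it is left. Pressing the other end turns it off.
- yellow_tap (a point): spot to tap: top face of the yellow paddle at its white band (14 mm wide), 28 mm from the pivot. Moves with the paddle: about 83 mm above the table when off, 69 mm on. A blunt 30 mm fingertip over it goes down some 10 mm to the stop; pushed on, paddle and pivot sink on a spring (from 3 N, 1.5 N per mm, 8 mm at most, then hard) and rise again. Box top at 46 mm, nothing above.
- objective: microscope objective standing upright, stepped: brass below, aluminium above with a thin green ring, 34 mm diameter, 60 mm high, loose; origin at the centre of its underside. To be left alone.
- oil_bottle: small amber oil jar with a black cap, 38 mm diameter, 70 mm high, loose; origin at the centre of its underside. To be left alone.
- slide_box: orange closed slide box, 50 (x) x 85 (y) x 35 mm high, loose; origin at the centre of its underside. To be left alone.

How it is judged (in metres and radians):
On the way, in this order (a step that is already met when the one before it is completed fails the run):
1. the blue paddle is tapped over to on (value of joint blue_switch above 0.35 rad), for 0.2 s.
2. the green paddle is tapped over to on (value of joint green_switch above 0.35 rad), for 0.2 s.
3. the red paddle is tapped over to on (value of joint red_switch above 0.35 rad), for 0.2 s.
At the end, for the whole second after the job is handed in: The blue, green and red paddles are on (above 0.35 of 0.5 rad), the yellow one is off (below 0.1 rad), and all four boxes, the objective, the oil jar and the slide box stand upright and still within 20 mm of where they started (value of joint each of blue_switch, green_switch, red_switch above 0.35 rad and value of joint yellow_switch below 0.1 rad and distance of each of blue_box, green_box, red_box, yellow_box, objective, oil_bottle, slide_box from where it was at the start of the episode below 0.02 m and angle between each of blue_box, green_box, red_box, yellow_box, objective, oil_bottle, slide_box's own z axis and vertical below 0.1 rad and linear speed of each of blue_box, green_box, red_box, yellow_box, objective, oil_bottle, slide_box below 0.02 m/s); the robot touches nothing.
It fails at once if a box or its paddle is pushed with more than 20 N (contact force between any of the arm, the fingers and blue_box above 20 N or contact force between any of the arm, the fingers and green_box above 20 N or contact force between any of the arm, the fingers and red_box above 20 N or contact force between any of the arm, the fingers and yellow_box above 20 N).
It fails at once if the yellow laser is switched on (value of joint yellow_switch above 0.25 rad).
It fails at once if a box is lifted (over 8 mm), tipped or pushed more than 20 mm from its place (height (world z) of any of blue_box, green_box, red_box, yellow_box above 0.008 m or distance of any of blue_box, green_box, red_box, yellow_box from where it was at the start of the episode above 0.02 m or angle between any of blue_box, green_box, red_box, yellow_box's own z axis and vertical above 0.15 rad).
It fails at once if the objective, oil jar or slide box is lifted, tipped or moved more than 20 mm (height (world z) of any of objective, oil_bottle, slide_box above 0.008 m or distance of any of objective, oil_bottle, slide_box from where it was at the start of the episode above 0.02 m or angle between any of objective, oil_bottle, slide_box's own z axis and vertical above 0.3 rad).
It also fails if it takes over 45 s, if anything falls off the work surface, if the arm or the gripper's body presses on something with over 40 N, if the wrist force passes 120 N, or if a joint passes its speed limit or range.

### The arm

A 6-joint arm with a two-finger parallel gripper is mounted at the origin on the work surface. World frame = base frame: x ahead of the robot, y to its left, z up, the work surface at z = 0. Lengths are in mm, angles in rad, forces in N, time in s.
With the tool pointing down it reaches from about 350 to 875 mm from the base axis. Payload 4.2 kg.
Tool frame: the origin (TCP) lies between the finger pads; the fingertips stand 17 mm ahead of it and the grasp point (between the pads) lies 2 mm behind it; z points along the fingers, y is the line along which they close (so a half turn about z gives the same grasp; the last joint's range is limited). The gripper opens to 85 mm and grips with 20 to 120 N. Pads are 22 mm wide; open, the fingers measure 114 mm over their backs; the gripper's body (76 mm by 85 mm) begins 54 mm behind the grasp point. The pads swing forward as they close: fully open they stand 13 mm farther back than shut.
Start: joints at [1.607, 0.385, 0.008, 0, -1.194, -0.259], TCP at [138.069, 609.538, 248.312] pointing down, gripper open.
Joint ranges: [-3.14, 3.14], [-1.21, 2.06], [-1.07, 1.41], [-3.16, 2.05], [-2.99, -0.16], [-3.1, 3.1]. Speed limits (rad/s): [2.79, 2.79, 3.14, 3.14, 3.14, 3.14].

### API

Orientations are given as a unit quaternion [x, y, z, w].
In Python, from bench import arm gives the robot as it stands.
- The arm moves only by the tool hand_motion, called after "Emit:" by a JSON object that holds its "name" and its "arguments", one argument or row to a line. Schema: {"type":"object","properties":{"offsets":{"type":"array","items":{"type":"array","items":{"type":"number"},"minItems":6,"maxItems":6},"minItems":1,"maxItems":10},"aperture":{"type":"number"},"only":{"type":"string"},"quiet":{"type":"boolean"},"lines":{"type":"string"}},"required":["offsets"],"additionalProperties":false}. offsets is a list of rows, 1 to 10 of them, each of 6 numbers: dx, dy, dz in normalised numbers (1 is 500 mm), then a rotation vector rx, ry, rz in parts of the range, where 1.0 means 60 degrees; each row is the pose to reach, as a shift and turn from the pose commanded when the call began, along the tool's axes at that moment; what a row does not reach only later rows make up. A row lasts 1/10 s, in which the tool goes at most 50 mm and 0.15 rad, less where a joint would pass 70% of its speed; a pose out of reach is approached as far as the arm can. aperture is the finger opening in mm, set as the call begins (left out keeps the last). The fingers move at their own pace and stop on an object; the grip force is fixed at half the most. Time passes only in rows, so rows that do not move let the fingers close. The tool returns the time, the measured TCP pose, the force, the opening and the grip force at its end. only (a regular expression) keeps the lines of the reply that match it, lines (a string "A,B") keeps lines A to B, and quiet returns only ok. A shift or turn number past 1, either way, is cut back to 1. Input that does not fit is refused with a message, and nothing moves.
- arm.read_state(): the state, without advancing time (a new reading comes with each control period).
- arm.get_image(name): name is "scene" or "side" or "wrist"; returns the picture (420x560x3 uint8, blue, green, red); there is no depth.
- arm.get_calibration(name): a dict with "K" (3x3 intrinsics, pixels), "rvec" (rotation vector, rad) and "tvec" (3), from world to camera coordinates, as OpenCV has them. Camera axes: x right, y down, z forward; pixel columns grow to the right and rows downward; lengths in mm; the calibration is good to about 2 mm. A picture is of the moment at which its call begins: read the wrist's pose just before it. get_calibration takes no time and is no camera call; for the wrist camera it gives the pose at the moment of the call.
- arm.job_done(): hands the job in; it is judged then, once.
The state is a dict: "clock": time; "joints": joint angles; "joint_vel": joint speeds; "joint_efforts": joint torques, N m; "position": TCP position; "ee_rot": TCP orientation; "contact_force": force on the tool from outside, world axes, zero at the start; "wrist_torque": the same for the moment, N m; "gripper_width": finger opening in mm; "grasp_force": force on a finger pad.
Only numpy, scipy, OpenCV 4.12 (cv2) and the standard library are available. Lean on these libraries where they do the work, as an engineer would, in place of code of your own. Each camera call takes 0.05 s, during which the arm holds its last target. There are 200 camera calls.

## Working session

There is one attempt and no reset: what is moved stays moved. The work goes in short steps, Python scripts to look and compute and a tool call to move; the robot and the scene stay as the last step left them, time stands still between calls to the robot, and variables do not carry over. Pictures are saved under pics/ and viewed, at most 10 in all, crops included, and the job is handed in when it is done.

```bash
ls; mkdir -p pics; python3 - <<'E'
from bench import arm
import cv2
for n in("scene","side"):
    cv2.imwrite(f"pics/{n}0.png",arm.get_image(n))
    c=arm.get_calibration(n);print(n,c)
s=arm.read_state();print(s)
E
```

```text
bench.py
pics
scene {'K': array([[393.66603682,   0.        , 278.78608158],
       [  0.        , 393.66603682, 210.45468882],
       [  0.        ,   0.        ,   1.        ]]), 'rvec': array([ 2.04706356,  0.96583168, -0.47927267]), 'tvec': array([-371.03606627, -192.04073827, 1360.2327382 ])}
side {'K': array([[503.95311402,   0.        , 280.50723377],
       [  0.        , 503.95311402, 212.70834894],
       [  0.        ,   0.        ,   1.        ]]), 'rvec': array([ 2.17271002, -0.88814715,  0.40346576]), 'tvec': array([-417.26010878,  323.98664312,  842.19825821])}
{'clock': 0.1, 'joints': array([ 1.60661620e+00,  3.85502810e-01,  6.78252875e-03, -3.94813145e-04,
       -1.19396711e+00, -2.58619600e-01]), 'joint_vel': array([-0.00245421, -0.00176799,  0.00329672,  0.00406714,  0.00145014,
       -0.00091204]), 'joint_efforts': array([-1.74292331e-04, -3.93317091e+01,  1.88930351e+01,  4.19794545e+00,
       -2.61113244e-03,  3.00261064e-06]), 'position': array([137.97205093, 609.10487674, 247.33074944]), 'ee_rot': array([ 9.93792891e-01, -1.11241908e-01, -4.28035067e-05,  9.62219145e-04]), 'contact_force': array([-0.53248945, -0.11784791, -0.35792144]), 'wrist_torque': array([ 0.02019569,  0.00270552, -0.02463048]), 'grasp_force': 0.0, 'gripper_width': 85.20392897052041}
```

View pics/scene0.png

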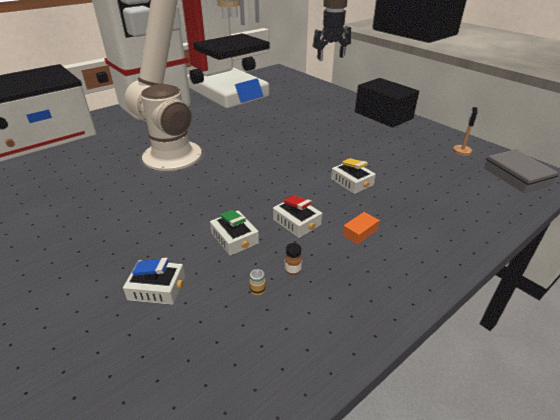

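View pics/side0.png

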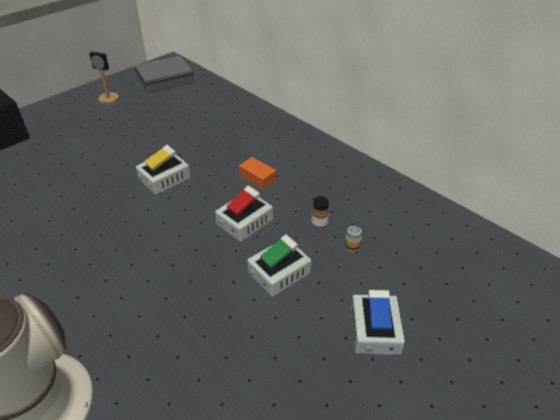

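Scene view: blue (155,268), green (232,217), red (297,203) and yellow (353,163) paddles. In the side view they are at (381,313), (277,254), (241,203) and (159,158), each with its white band at the upper end. Next I'll measure the coloured blobs in both views.

```bash
cat > h.py <<'E'
import cv2,numpy as np
HUE={'blue':(105,125),'green':(50,85),'red':(172,6),'yellow':(20,32)}
def blob(img,col,amin=40):
    h,s,v=cv2.split(cv2.cvtColor(img,cv2.COLOR_BGR2HSV));a,b=HUE[col]
    m=((h>=a)&(h<=b)) if a<b else ((h>=a)|(h<=b))
    m=(m&(s>130)&(v>60)).astype(np.uint8)*255
    cs,_=cv2.findContours(m,cv2.RETR_EXTERNAL,cv2.CHAIN_APPROX_NONE)
    return sorted([c for c in cs if cv2.contourArea(c)>amin],key=cv2.contourArea)[::-1]
def ray(cal,uv,z):
    R=cv2.Rodrigues(cal['rvec'])[0];C=-R.T@cal['tvec']
    d=R.T@np.linalg.inv(cal['K'])@np.array([uv[0],uv[1],1.])
    return C+d*(z-C[2])/d[2]
E
python3 - <<'E'
from h import *;from bench import arm
np.set_printoptions(precision=1,suppress=True)
for n in('scene','side'):
    img=cv2.imread(f'pics/{n}0.png');cal=arm.get_calibration(n)
    for c in HUE:
        for k in blob(img,c):
            m=cv2.moments(k);u=np.array([m['m10'],m['m01']])/m['m00']
            if u[1]<130: continue
            w=np.array([ray(cal,p[0],74)[:2] for p in k],np.float32)
            print(n,c,cv2.contourArea(k),u,ray(cal,u,74),cv2.minAreaRect(w))
    if n=='side':
        cv2.imwrite('pics/sc.png',cv2.resize(img[130:370,120:420],None,fx=2.5,fy=2.5,interpolation=cv2.INTER_CUBIC))
E
```

```text
scene blue 274.5 [145.7 267.1] [ 530.4 -319.    74. ] ((530.2985229492188, -318.28875732421875), (50.70930480957031, 42.63605499267578), 59.499507904052734)
scene green 100.0 [229.4 215.1] [493.4 -83.5  74. ] ((494.74139404296875, -83.58899688720703), (37.303524017333984, 36.88853454589844), 2.1072237491607666)
scene red 167.0 [ 40.2 143.9] [-205.4 -345.    74. ] ((-205.29818725585938, -334.22601318359375), (252.8065643310547, 22.90628433227539), 89.89550018310547)
scene red 129.0 [293.1 200.4] [546.7  78.4  74. ] ((546.0419921875, 79.10746765136719), (44.68098068237305, 46.137664794921875), 14.850811958312988)
scene yellow 85.0 [350.5 162. ] [507.7 339.7  74. ] ((506.9501647949219, 340.9833068847656), (45.46357345581055, 49.440391540527344), 13.470088958740234)
side blue 604.5 [379.8 313.8] [ 519.1 -319.2   74. ] ((520.047607421875, -318.1603698730469), (68.17595672607422, 37.68464279174805), 42.822288513183594)
side green 389.5 [275.6 253.5] [488.2 -85.2  74. ] ((488.69342041015625, -85.14925384521484), (68.4567642211914, 37.13212585449219), 6.313394546508789)
side red 339.5 [240.6 202.7] [539.5  78.5  74. ] ((539.4280395507812, 78.4791030883789), (74.21277618408203, 40.36327362060547), 13.76569652557373)
side yellow 263.5 [157.3 159.2] [499.9 340.5  74. ] ((500.1473083496094, 341.205810546875), (75.98605346679688, 43.99488830566406), 13.336372375488281)
```

View pics/sc.png

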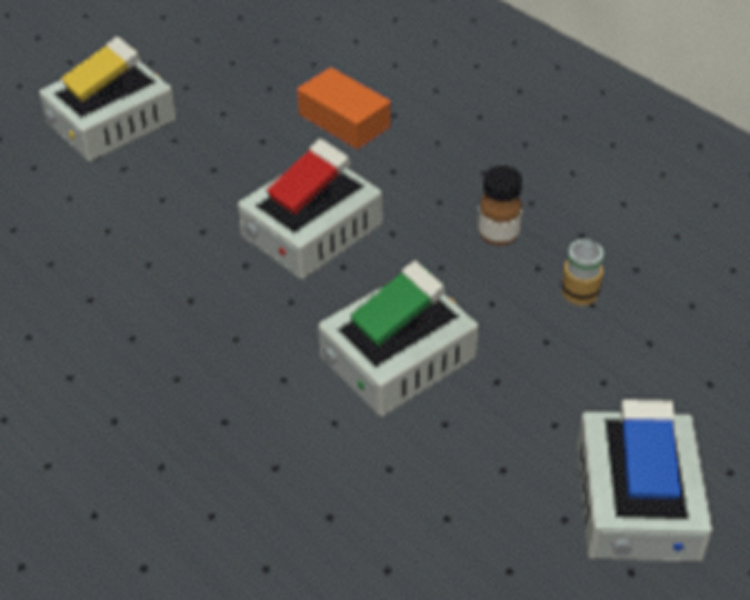

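Side crop: all bands lie on the +x side, with yaw about 43° for blue, 6° for green, 14° for red and 13° for yellow. The jar and objective stand beyond them. I'll close the fingers and head over, checking with the wrist camera on the way.

The manual's scale: shifts go in shares of 500 mm and turns go in shares of 60 degrees. Converting my numbers, 432 mm / 500 = 0.864, 270 mm / 500 = 0.54.

Emit:
{"name": "hand_motion", "arguments": {
  "offsets": [
    [0.864, 0.54, 0, 0, 0, 0],
    [0.864, 0.54, 0, 0, 0, 0],
    [0.864, 0.54, 0, 0, 0, 0],
    [0.864, 0.54, 0, 0, 0, 0],
    [0.864, 0.54, 0, 0, 0, 0],
    [0.864, 0.54, 0, 0, 0, 0],
    [0.864, 0.54, 0, 0, 0, 0],
    [0.864, 0.54, 0, 0, 0, 0],
    [0.864, 0.54, 0, 0, 0, 0],
    [0.864, 0.54, 0, 0, 0, 0]
  ],
  "aperture": 0
}}

```text
clock: 1.1
position: [494.0, 255.6, 248.1]
ee_rot: [0.994, -0.111, -0.0, 0.0]
contact_force: [0.6, 1.4, 0.3]
gripper_width: -0.1
grasp_force: 0.0
```

```bash
python3 - <<'E'
from h import *;from bench import arm
s=arm.read_state();print(s['position'],s['ee_rot'],s['contact_force'])
c=arm.get_calibration('wrist');R=cv2.Rodrigues(c['rvec'])[0];print(-R.T@c['tvec'],R[2])
E
```

```text
[493.96586976 255.6493248  248.10029932] [ 9.93811224e-01 -1.11081922e-01 -2.10387793e-04  1.14849304e-04] [0.61834896 1.40044804 0.29325893]
[575.4033488  237.16421129 373.81348271] [-0.31709653  0.07173114 -0.94567671]
```

Emit:
{"name": "hand_motion", "arguments": {
  "offsets": [
    [0.13, 0.484, 0, 0, 0, 0],
    [0.13, 0.484, 0, 0, 0, 0],
    [0.13, 0.484, 0, 0, 0, 0],
    [0.13, 0.484, 0, 0, 0, 0],
    [0.13, 0.484, 0, 0, 0, 0],
    [0.13, 0.484, 0, 0, 0, 0],
    [0.13, 0.484, 0, 0, 0, 0],
    [0.13, 0.484, 0, 0, 0, 0]
  ]
}}

```text
clock: 1.9
position: [502.9, 7.6, 248.1]
ee_rot: [0.994, -0.111, -0.0, -0.0]
contact_force: [0.6, 1.2, 0.2]
gripper_width: 0.1
grasp_force: 0.0
```

```bash
cat >> h.py <<'E'
def look(arm,name):
    cal=arm.get_calibration('wrist');img=arm.get_image('wrist')
    cv2.imwrite(f'pics/{name}.png',img);np.savez(f'pics/{name}.npz',**cal)
    print(arm.read_state()['position'],arm.read_state()['clock'])
    for c in HUE:
        for k in blob(img,c,300):
            w=np.array([ray(cal,p[0],74)[:2] for p in k],np.float32)
            print(c,cv2.boundingRect(k),cv2.minAreaRect(w))
E
python3 -c "
from h import *;from bench import arm
look(arm,'w1')"
```

```text
[502.99440188   8.01825523 248.15744811] 1.95
green (347, 158, 39, 52) ((491.56793212890625, -79.94612121582031), (36.61515808105469, 50.13522720336914), 81.42743682861328)
red (163, 138, 56, 61) ((543.3502807617188, 83.18154907226562), (54.70734786987305, 37.3619384765625), 5.767036437988281)
```

View pics/w1.png

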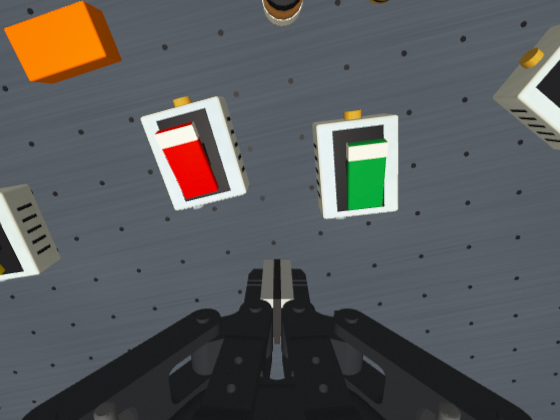

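Wrist view: red paddle with band centre about (178,137), green with band centre about (366.5,150). The yellow and blue boxes are at the picture's edges. Cast these to z=83 mm and compare with band position from the scene/side views.

```bash
python3 - <<'E'
from h import *;from bench import arm
np.set_printoptions(precision=1,suppress=True)
cal=dict(np.load('pics/w1.npz'));img=cv2.imread('pics/w1.png')
hsv=cv2.cvtColor(img,cv2.COLOR_BGR2HSV)
for n,(u,v) in dict(red=(178,137),green=(366,150)).items():
    # warm-white band component around the guess, bounded by the dark well and the coloured face
    m=((hsv[...,2]>150)&(hsv[...,1]<60)).astype(np.uint8)
    l,lab,st,cen=cv2.connectedComponentsWithStats(m);i=lab[v,u]
    print(n,img[v,u],st[i],cen[i],ray(cal,cen[i],83),ray(cal,(u,v),83))
# pivots from two-view-ish ray: colour face centre at z=74 (wrist) -> direction
    k=blob(img,n,300)[0];M=cv2.moments(k);c=ray(cal,(M['m10']/M['m00'],M['m01']/M['m00']),74)
    d=ray(cal,cen[i],83)-c;print('  face',c,'yaw deg',np.degrees(np.arctan2(d[1],d[0])),'len',np.hypot(*d[:2]))
cs=arm.get_calibration('side');sc=arm.get_calibration('scene')
for n,p in dict(blue=(379,294),green=(289,243),red=(251,191.5)).items(): print('side',n,ray(cs,p,83))
E
```

```text
red [236 248 250] [ 140   96  106  115 4114] [193.9 150. ] [561.8  72.7  83. ] [576.3  83.2  83. ]
  face [544.3  83.1  74. ] yaw deg -30.755121257194705 len 20.34666042892395
green [233 247 249] [ 316  115   82  104 4019] [358.3 163.2] [516.  -73.9  83. ] [526.6 -82.5  83. ]
  face [492.6 -79.7  74. ] yaw deg 13.905739093985101 len 24.13803858515381
side blue [ 547.3 -294.6   83. ]
side green [521.6 -89.3  83. ]
side red [574.8  82.7  83. ]
```

In the tool's units: 336 mm / 500 = 0.672, 68 mm / 500 = 0.136, -0.8 rad / 1.0472 = -0.7639.

Emit:
{"name": "hand_motion", "arguments": {
  "offsets": [
    [0.136, 0.672, 0, 0, 0, -0.7639],
    [0.136, 0.672, 0, 0, 0, -0.7639],
    [0.136, 0.672, 0, 0, 0, -0.7639],
    [0.136, 0.672, 0, 0, 0, -0.7639],
    [0.136, 0.672, 0, 0, 0, -0.7639],
    [0.136, 0.672, 0, 0, 0, -0.7639],
    [0.136, 0.672, 0, 0, 0, -0.7639],
    [0.136, 0.672, 0, 0, 0, -0.7639],
    [0.136, 0.672, 0, 0, 0, -0.7639],
    [0.136, 0.672, 0, 0, 0, -0.7639]
  ]
}}

```text
clock: 2.95
position: [495.6, -334.9, 247.7]
ee_rot: [0.959, 0.285, -0.0, -0.0]
contact_force: [-0.7, 0.1, 0.6]
gripper_width: -0.1
grasp_force: 0.0
```

```bash
python3 -c "
from h import *;from bench import arm
look(arm,'w2')"
```

```text
[ 495.60046337 -334.33512528  247.96251069] 3.0
blue (253, 129, 47, 59) ((523.374755859375, -316.24298095703125), (51.80952072143555, 36.53556823730469), 43.66998291015625)
green (1, 0, 60, 81) ((491.6777038574219, -83.23426055908203), (53.73051834106445, 40.399166107177734), 3.6237306594848633)
```

View pics/w2.png

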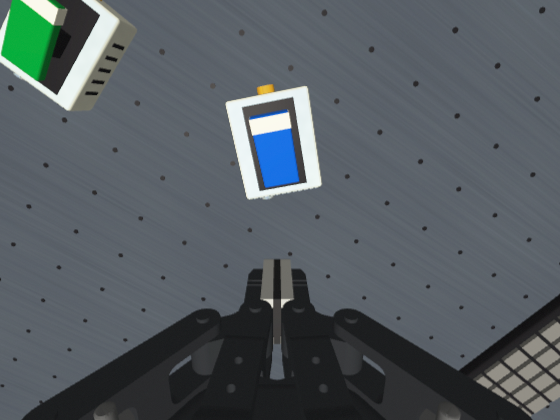

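Wrist view over blue: the band is at about (270,123) and the paddle axis points up and slightly left in the picture. The band is separable from the box here, so I'll check the centre and compute the shift.

```bash
python3 - <<'E'
from h import *;from bench import arm
from scipy.spatial.transform import Rotation as Ro
np.set_printoptions(precision=1,suppress=True)
cal=dict(np.load('pics/w2.npz'));img=cv2.imread('pics/w2.png')
h=cv2.cvtColor(img,cv2.COLOR_BGR2HSV);m=((h[...,2]>150)&(h[...,1]<60)).astype(np.uint8)
_,lab,st,cen=cv2.connectedComponentsWithStats(m);i=lab[123,270];print(st[i],cen[i])
t=ray(cal,(270,123),83);f=ray(cal,(275.5,160),74);d=t-f
print(t,f,'yaw',np.degrees(np.arctan2(d[1],d[0])),np.hypot(*d[:2]))
s=arm.read_state();R=Ro.from_quat(s['ee_rot'])
print(s['position'],'tool shift',R.inv().apply(t+[0,0,17]-s['position']))
E
```

```text
[249 112  42  24 650] [269.8 123.5]
[ 548.4 -292.9   83. ] [ 521.9 -315.9   74. ] yaw 41.02802293298476 35.14809117207746
[ 495.6 -334.3  248. ] tool shift [ 66.9  -5.7 148. ]
```

In the tool's units: 135 mm / 500 = 0.27, 120 mm / 500 = 0.24, -0.14 rad / 1.0472 = -0.1337.

Emit:
{"name": "hand_motion", "arguments": {
  "offsets": [
    [0.08, -0.006, 0.08, 0, 0, -0.1337],
    [0.134, -0.012, 0.17, 0, 0, -0.1337],
    [0.134, -0.012, 0.24, 0, 0, -0.1337],
    [0.134, -0.012, 0.27, 0, 0, -0.1337],
    [0.134, -0.012, 0.27, 0, 0, -0.1337]
  ]
}}

```text
clock: 3.5
position: [546.9, -291.2, 110.3]
ee_rot: [0.936, 0.352, -0.003, -0.002]
contact_force: [-0.9, 0.0, -0.3]
gripper_width: 0.1
grasp_force: 0.0
```

Emit:
{"name": "hand_motion", "arguments": {
  "offsets": [
    [0, 0, 0.01, 0, 0, 0],
    [0, 0, 0.018, 0, 0, 0],
    [0, 0, 0.026, 0, 0, 0],
    [0, 0, 0.034, 0, 0, 0],
    [0, 0, 0.04, 0, 0, 0],
    [0, 0, 0.046, 0, 0, 0],
    [0, 0, 0.046, 0, 0, 0]
  ]
}}

```text
clock: 4.2
position: [548.9, -294.1, 90.7]
ee_rot: [0.936, 0.351, 0.001, 0.001]
contact_force: [1.5, 2.5, 2.9]
gripper_width: 0.0
grasp_force: 1.6
```

In the tool's units: 4 mm / 500 = 0.008, 2 mm / 500 = 0.004.

Emit:
{"name": "hand_motion", "arguments": {
  "offsets": [
    [0, 0, 0.004, 0, 0, 0],
    [0, 0, 0.008, 0, 0, 0],
    [0, 0, 0.008, 0, 0, 0],
    [0, 0, 0.008, 0, 0, 0]
  ]
}}

```text
clock: 4.6
position: [549.1, -294.0, 87.0]
ee_rot: [0.936, 0.351, 0.001, 0.001]
contact_force: [3.6, 3.8, 4.6]
gripper_width: -0.2
grasp_force: 3.1
```

In the tool's units: -160 mm / 500 = -0.32, -130 mm / 500 = -0.26.

Emit:
{"name": "hand_motion", "arguments": {
  "offsets": [
    [0, 0, 0.003, 0, 0, 0],
    [0, 0, 0.003, 0, 0, 0],
    [0, 0, -0.03, 0, 0, 0],
    [0, 0, -0.1, 0, 0, 0],
    [-0.04, 0, -0.18, 0, 0, 0],
    [-0.1, 0, -0.26, 0, 0, 0],
    [-0.14, 0, -0.32, 0, 0, 0],
    [-0.14, 0, -0.32, 0, 0, 0]
  ]
}}

```text
clock: 5.4
position: [493.9, -342.7, 250.8]
ee_rot: [0.937, 0.35, 0.002, 0.003]
contact_force: [0.6, -0.1, 0.5]
gripper_width: 0.1
grasp_force: 0.0
```

```bash
python3 -c "
from h import *;from bench import arm
look(arm,'w3')
cv2.imwrite('pics/w3c.png',cv2.resize(cv2.imread('pics/w3.png')[60:240,180:380],None,fx=3,fy=3))"
```

```text
[ 493.78125729 -341.34142906  247.84065403] 5.45
blue (255, 118, 40, 62) ((525.376708984375, -314.3580017089844), (57.75932693481445, 36.6128044128418), 42.70751190185547)
green (6, 0, 60, 39) ((477.4261779785156, -92.7296371459961), (28.019611358642578, 49.77334976196289), 41.001190185546875)
```

View pics/w3c.png

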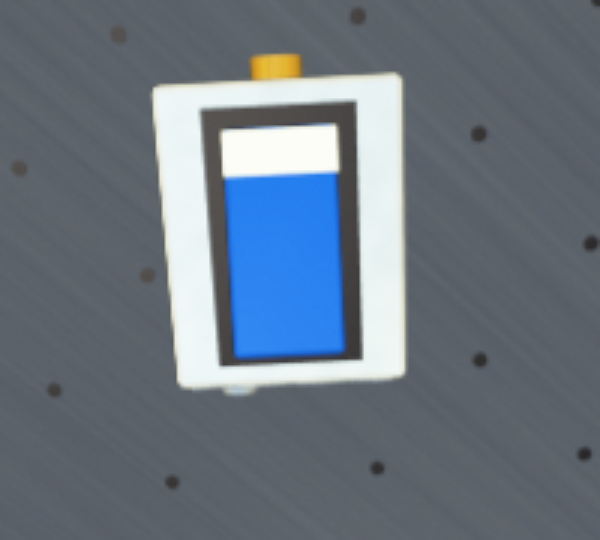

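Crop after the tap: the band's far edge is at (279,126) and the near edge at (290,354). The paddle looks tipped over. I'll check its length against the on and off hypotheses and work out the way to green.

```bash
python3 - <<'E'
from h import *;from bench import arm
from scipy.spatial.transform import Rotation as Ro
np.set_printoptions(precision=1,suppress=True)
cal=dict(np.load('pics/w3.npz'));P=lambda u,v:(u/3+180,v/3+60)
far,mid,near=P(279,126),P(281,175),P(290,354)
for a in np.arange(-.25,.26,.125):   # tilt a: band end raised by a; check 14 mm band and 72 mm slab
    z=lambda s:75.7+s*np.sin(a); L=72*np.cos(a)
    F,M,N=ray(cal,far,z(36)),ray(cal,mid,z(21)),ray(cal,near,z(-36))
    print(a,'slab',np.linalg.norm(F-N),'band',np.linalg.norm(F-M))
s=arm.read_state();R=Ro.from_quat(s['ee_rot'])
for n,t in dict(green=(526.6,-82.5,100),red=(576.3,83.2,100)).items():
    print(n,R.inv().apply(np.array(t)-s['position']))
E
```

```text
-0.25 slab 71.05117562928592 band 15.033353582433728
-0.125 slab 70.33822585990409 band 14.554396762335834
0.0 slab 70.75973087762857 band 14.297265571254433
0.125 slab 72.31570316160855 band 14.283740511855415
0.25 slab 74.88696398514651 band 14.50906866769752
green [ 194.3 -174.2  147.7]
red [ 340.5 -266.8  147.6]
```

Consistent with on: the blob lengthened from 51.8 to 57.8 mm, and 4.6 N at a tip height of 70 mm fits the stop and spring. On to a close view over green.

In the tool's units: -221 mm / 500 = -0.442, 147 mm / 500 = 0.294, 0.78 rad / 1.0472 = 0.7448.

Emit:
{"name": "hand_motion", "arguments": {
  "offsets": [
    [0.294, -0.442, 0, 0, 0, 0.7448],
    [0.294, -0.442, 0, 0, 0, 0.7448],
    [0.294, -0.442, 0, 0, 0, 0.7448],
    [0.294, -0.442, 0, 0, 0, 0.7448],
    [0.294, -0.442, 0, 0, 0, 0.7448],
    [0.294, -0.442, 0, 0, 0, 0.7448],
    [0.294, -0.442, 0, 0, 0, 0.7448],
    [0.294, -0.442, 0, 0, 0, 0.7448],
    [0.294, -0.442, 0, 0, 0, 0.7448]
  ]
}}

```text
clock: 6.35
position: [460.2, -77.4, 245.1]
ee_rot: [1.0, -0.031, -0.001, 0.0]
contact_force: [-0.1, 0.1, -0.3]
gripper_width: -0.2
grasp_force: 0.0
```

```bash
cat >> h.py <<'E'
def band(arm,name,col):
    from scipy.spatial.transform import Rotation as Ro
    np.set_printoptions(precision=1,suppress=True)
    look(arm,name);img=cv2.imread(f'pics/{name}.png');cal=dict(np.load(f'pics/{name}.npz'))
    h=cv2.cvtColor(img,cv2.COLOR_BGR2HSV);m=((h[...,2]>150)&(h[...,1]<60)).astype(np.uint8)
    k=blob(img,col,300)[0];M=cv2.moments(k);u=np.array([M['m10'],M['m01']])/M['m00']
    _,lab,st,cen=cv2.connectedComponentsWithStats(m)
    for i in range(1,len(st)):
        if np.hypot(*(cen[i]-u))<60 and st[i][4]>200:
            t=ray(cal,cen[i],83);s=arm.read_state();d=t-ray(cal,u,74)
            print('face',u,'band',st[i],cen[i],t,'yaw',np.arctan2(d[1],d[0]),np.hypot(*d[:2]),'shift',Ro.from_quat(s['ee_rot']).inv().apply(t+[0,0,17]-s['position']))
    x,y=int(u[0])-100,max(0,int(u[1])-100);cv2.imwrite(f'pics/{name}c.png',cv2.resize(img[y:y+180,x:x+200],None,fx=3,fy=3))
E
python3 -c "
from h import *;from bench import arm
band(arm,'w4','green')"
```

```text
[460.3 -77.7 245.3] 6.4
blue (492, 70, 68, 73) ((525.1566162109375, -313.7574462890625), (66.45562744140625, 38.32918167114258), 49.47404861450195)
green (259, 133, 40, 55) ((491.4834899902344, -80.3333969116211), (35.86663818359375, 51.350093841552734), 83.1602554321289)
red (62, 81, 65, 67) ((543.5696411132812, 82.35498046875), (58.8171501159668, 39.665279388427734), 8.526386260986328)
face [277.6 159.9] band [ 238   92   84  106 3904] [277.6 142.7] [509.6 -81.5  83. ] yaw -0.05746350013147611 17.19468854133603 shift [ 49.7   0.5 145.2]
face [277.6 159.9] band [259 116  42  18 655] [279.1 124.9] [525.1 -83.8  83. ] yaw -0.10093927191627874 32.84803752036237 shift [ 65.4   1.8 145.2]
```

View pics/w4c.png

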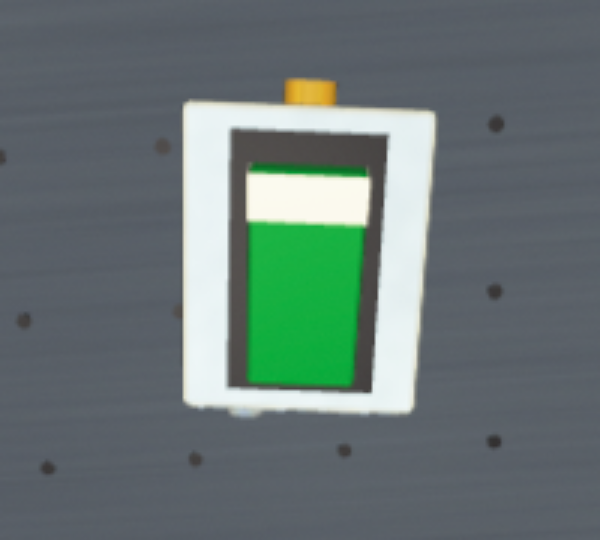

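The green crop shows the band clearly, centre at (279,125) in the full picture, with the raised end face visible. Tap point is (525.1,-83.8).

In the tool's units: 133 mm / 500 = 0.266, 120 mm / 500 = 0.24.

Emit:
{"name": "hand_motion", "arguments": {
  "offsets": [
    [0.08, 0.002, 0.08, 0, 0, 0],
    [0.132, 0.004, 0.17, 0, 0, 0],
    [0.132, 0.004, 0.24, 0, 0, 0],
    [0.132, 0.004, 0.266, 0, 0, 0],
    [0.132, 0.004, 0.266, 0, 0, 0]
  ]
}}

```text
clock: 6.9
position: [524.5, -84.7, 109.8]
ee_rot: [0.999, -0.033, -0.004, 0.001]
contact_force: [-0.2, 0.0, 0.9]
gripper_width: 0.2
grasp_force: 0.0
```

Emit:
{"name": "hand_motion", "arguments": {
  "offsets": [
    [0, 0, 0.01, 0, 0, 0],
    [0, 0, 0.018, 0, 0, 0],
    [0, 0, 0.026, 0, 0, 0],
    [0, 0, 0.034, 0, 0, 0],
    [0, 0, 0.04, 0, 0, 0],
    [0, 0, 0.046, 0, 0, 0],
    [0, 0, 0.046, 0, 0, 0]
  ]
}}

```text
clock: 7.6
position: [527.6, -83.0, 90.7]
ee_rot: [1.0, -0.031, 0.001, -0.0]
contact_force: [2.6, -1.5, 2.1]
gripper_width: 0.0
grasp_force: 1.1
```

In the tool's units: 5.5 mm / 500 = 0.011, 4 mm / 500 = 0.008.

Emit:
{"name": "hand_motion", "arguments": {
  "offsets": [
    [0, 0, 0.004, 0, 0, 0],
    [0, 0, 0.008, 0, 0, 0],
    [0, 0, 0.011, 0, 0, 0],
    [0, 0, 0.011, 0, 0, 0],
    [0, 0, 0.011, 0, 0, 0]
  ]
}}

```text
clock: 8.1
position: [527.9, -83.0, 85.7]
ee_rot: [1.0, -0.031, 0.002, -0.0]
contact_force: [3.7, -0.3, 6.3]
gripper_width: -0.4
grasp_force: 3.3
```

Emit:
{"name": "hand_motion", "arguments": {
  "offsets": [
    [0, 0, -0.03, 0, 0, 0],
    [0, 0, -0.1, 0, 0, 0],
    [-0.04, 0, -0.18, 0, 0, 0],
    [-0.1, 0, -0.26, 0, 0, 0],
    [-0.132, 0, -0.32, 0, 0, 0],
    [-0.132, 0, -0.32, 0, 0, 0],
    [-0.132, 0, -0.32, 0, 0, 0]
  ]
}}

```text
clock: 8.8
position: [458.8, -78.8, 244.2]
ee_rot: [0.999, -0.032, -0.001, -0.0]
contact_force: [-1.1, 0.1, -0.0]
gripper_width: 0.0
grasp_force: 0.0
```

```bash
python3 -c "
from h import *;from bench import arm
band(arm,'w5','green')"
```

```text
[459.  -78.9 243.3] 8.85
blue (493, 68, 67, 74) ((524.9727172851562, -313.894775390625), (66.15975952148438, 38.41358947753906), 50.033687591552734)
green (257, 126, 40, 62) ((494.0216064453125, -80.79190826416016), (36.526634216308594, 57.60265350341797), 84.16539764404297)
red (60, 79, 65, 68) ((543.3330688476562, 82.10932922363281), (58.81578063964844, 39.408843994140625), 8.585060119628906)
face [276.5 156.2] band [ 237   91   84  106 3909] [276.8 141.7] [509.3 -82.   83. ] yaw -0.08136896444675233 14.462845437983342 shift [ 51.1  -0.  143.1]
face [276.5 156.2] band [258 109  41  17 626] [278.  117.1] [530.6 -84.4  83. ] yaw -0.10038929126327681 35.80639557905957 shift [ 72.4   1.  143. ]
```

View pics/w5c.png

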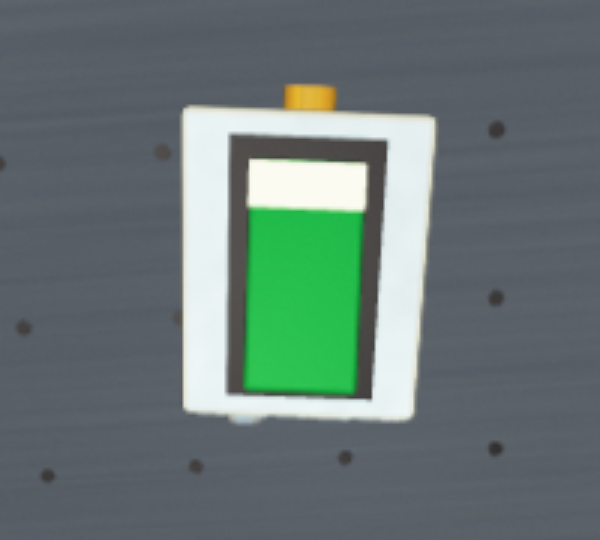

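After the tap, the green crop shows the end face gone and the face longer (51→57.6 mm). The box outline is unchanged. Now red.

In the tool's units: -165 mm / 500 = -0.33, 41 mm / 500 = 0.082, -0.12 rad / 1.0472 = -0.1146.

Emit:
{"name": "hand_motion", "arguments": {
  "offsets": [
    [0.082, -0.33, -0.004, 0, 0, -0.1146],
    [0.082, -0.33, -0.004, 0, 0, -0.1146],
    [0.082, -0.33, -0.004, 0, 0, -0.1146],
    [0.082, -0.33, -0.004, 0, 0, -0.1146],
    [0.082, -0.33, -0.004, 0, 0, -0.1146],
    [0.082, -0.33, -0.004, 0, 0, -0.1146]
  ]
}}

```text
clock: 9.45
position: [511.0, 82.8, 244.8]
ee_rot: [1.0, 0.029, -0.002, 0.001]
contact_force: [0.6, -0.2, -0.1]
gripper_width: 0.3
grasp_force: 0.0
```

```bash
python3 -c "
from h import *;from bench import arm
band(arm,'w6','red')"
```

```text
[511.   82.2 245.4] 9.5
green (413, 187, 48, 60) ((493.84326171875, -80.84112548828125), (62.99209976196289, 39.898197174072266), 1.669416069984436)
red (258, 132, 40, 55) ((543.1453857421875, 84.05715942382812), (51.615074157714844, 36.245609283447266), 2.1297407150268555)
yellow (0, 158, 38, 53) ((505.4588928222656, 337.94097900390625), (37.30036926269531, 52.49890899658203), 86.67325592041016)
yellow (487, 12, 35, 41) ((659.4261474609375, -100.18524169921875), (28.958194732666016, 27.696979522705078), 19.496170043945312)
face [276.5 158.7] band [ 236   92   85  105 3911] [276.4 141.6] [561.3  85.7  83. ] yaw 0.059395390265803844 17.07313542311191 shift [ 50.9  -0.8 145.2]
face [276.5 158.7] band [258 116  41  16 620] [277.9 123.4] [577.2  85.3  83. ] yaw 0.018577450303690547 32.93447907191598 shift [ 66.8   0.5 145.1]
```

In the tool's units: 133 mm / 500 = 0.266, 120 mm / 500 = 0.24.

Emit:
{"name": "hand_motion", "arguments": {
  "offsets": [
    [0.08, 0, 0.08, 0, 0, 0],
    [0.134, 0, 0.17, 0, 0, 0],
    [0.134, 0, 0.24, 0, 0, 0],
    [0.134, 0, 0.266, 0, 0, 0],
    [0.134, 0, 0.266, 0, 0, 0]
  ]
}}

```text
clock: 10.0
position: [577.0, 85.1, 111.8]
ee_rot: [1.0, 0.028, -0.003, 0.001]
contact_force: [-0.4, -0.4, 1.7]
gripper_width: -0.4
grasp_force: 0.0
```

Emit:
{"name": "hand_motion", "arguments": {
  "offsets": [
    [0, 0, 0.01, 0, 0, 0],
    [0, 0, 0.018, 0, 0, 0],
    [0, 0, 0.026, 0, 0, 0],
    [0, 0, 0.034, 0, 0, 0],
    [0, 0, 0.04, 0, 0, 0],
    [0, 0, 0.046, 0, 0, 0],
    [0, 0, 0.046, 0, 0, 0]
  ]
}}

```text
clock: 10.7
position: [579.6, 87.3, 91.1]
ee_rot: [1.0, 0.029, 0.001, -0.0]
contact_force: [1.5, 0.3, 1.3]
gripper_width: -0.1
grasp_force: 0.8
```

In the tool's units: 5.5 mm / 500 = 0.011, 4 mm / 500 = 0.008.

Emit:
{"name": "hand_motion", "arguments": {
  "offsets": [
    [0, 0, 0.004, 0, 0, 0],
    [0, 0, 0.008, 0, 0, 0],
    [0, 0, 0.011, 0, 0, 0],
    [0, 0, 0.011, 0, 0, 0],
    [0, 0, 0.011, 0, 0, 0]
  ]
}}

```text
clock: 11.2
position: [579.9, 87.3, 86.2]
ee_rot: [1.0, 0.029, 0.001, -0.0]
contact_force: [3.7, -0.2, 5.5]
gripper_width: -0.2
grasp_force: 3.0
```

Emit:
{"name": "hand_motion", "arguments": {
  "offsets": [
    [0, 0, -0.03, 0, 0, 0],
    [0, 0, -0.1, 0, 0, 0],
    [-0.04, 0, -0.18, 0, 0, 0],
    [-0.1, 0, -0.26, 0, 0, 0],
    [-0.132, 0, -0.32, 0, 0, 0],
    [-0.132, 0, -0.32, 0, 0, 0],
    [-0.132, 0, -0.32, 0, 0, 0]
  ]
}}

```text
clock: 11.9
position: [511.1, 82.9, 244.7]
ee_rot: [1.0, 0.028, -0.001, -0.0]
contact_force: [-0.3, 0.2, -1.4]
gripper_width: -0.1
grasp_force: 0.0
```

```bash
python3 - <<'E'
from h import *;from bench import arm
band(arm,'w7','red')
img=arm.get_image('side');cv2.imwrite('pics/side1.png',img)
cv2.imwrite('pics/sc1.png',cv2.resize(img[130:370,120:420],None,fx=2.5,fy=2.5,interpolation=cv2.INTER_CUBIC))
E
```

```text
[511.3  82.9 243.7] 11.95
green (414, 188, 47, 60) ((493.388916015625, -80.74859619140625), (62.841583251953125, 39.711944580078125), 1.4163191318511963)
red (258, 126, 40, 62) ((545.7523193359375, 84.50209045410156), (58.000328063964844, 36.47332000732422), 2.1037585735321045)
yellow (0, 159, 39, 52) ((505.2954406738281, 338.411865234375), (38.44504165649414, 51.82717514038086), 87.02690887451172)
yellow (487, 12, 35, 41) ((659.3699340820312, -99.76421356201172), (29.180095672607422, 27.5357608795166), 19.320066452026367)
face [277.1 156.5] band [ 237   92   84  106 3931] [276.8 142. ] [561.3  85.8  83. ] yaw 0.08074495208071536 14.5765031588403 shift [ 50.7  -0.1 143.5]
face [277.1 156.5] band [259 110  40  17 602] [278.3 117.6] [582.5  85.7  83. ] yaw 0.02974516666396739 35.82120333193739 shift [ 72.    1.2 143.4]
```

View pics/w7c.png

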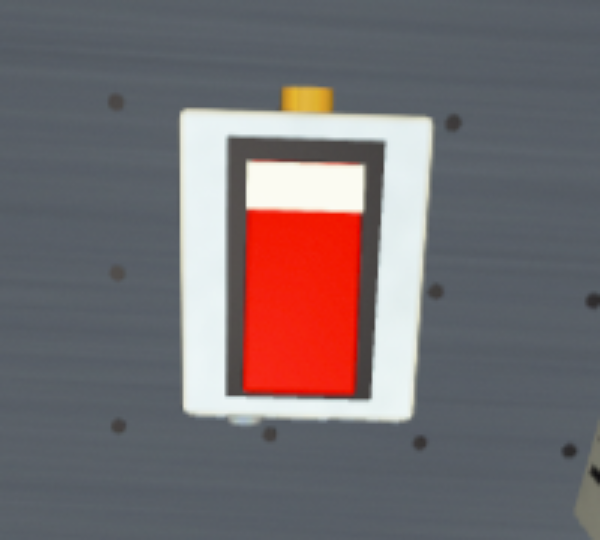

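View pics/sc1.png

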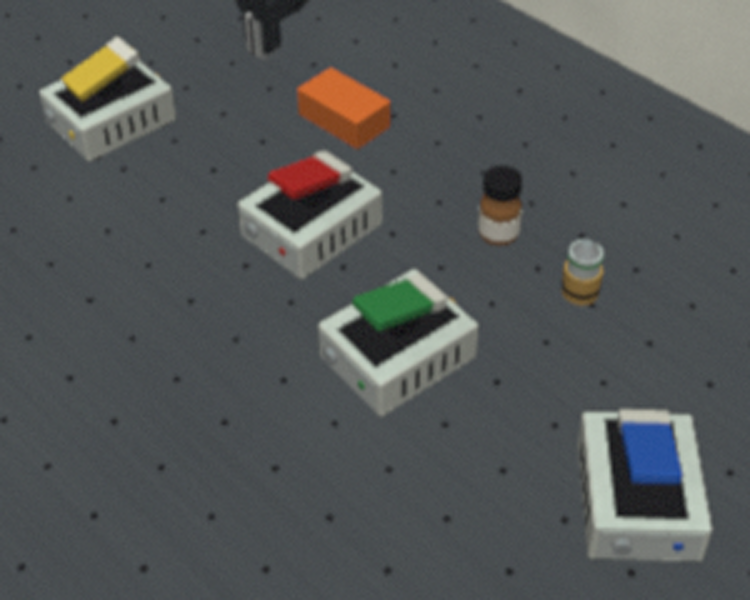

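The side view shows the red, green and blue paddles rocked over to on. Yellow is still off, the boxes, jar, objective and slide box are in place, and the arm is clear. Handing in.

```bash
python3 -c "
from bench import arm
print(arm.job_done())"
```

```text
the job is handed in; nothing more can be done
None
```

I tapped the blue, green and red switches on in that order and handed the job in at about 12 s; the final camera view shows all three on, yellow still off and nothing moved, but no verdict was printed.

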